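# Jack up a leaning cabinet and wedge it level

### The arm

A 7-joint arm with a two-finger parallel gripper is mounted at the origin on the work surface. World frame = base frame: x ahead of the robot, y to its left, z up, the work surface at z = 0. Lengths are in m, angles in rad, forces in N, time in s.
With the tool pointing down it reaches from about 0.35 to 0.9 m from the base axis. Payload 19.9 kg.
Tool frame: the origin (TCP) lies between the finger pads; the fingertips stand 19 mm ahead of it and the grasp point (between the pads) is the TCP; z points along the fingers, y is the direction in which the jaws open and shut (so a half turn about z gives the same grasp; the last joint's range is limited). The gripper opens to 94 mm and grips with 3 to 60 N. Pads are 16 mm wide; open, the fingers measure 119 mm over their backs; the gripper's body (75 mm by 177 mm) begins 78 mm behind the grasp point.
Start: joints at [-1.319, 0.417, -0.01, 1.614, 0.005, 1.111, -0.053], TCP at [0.18, 0.598, 0.224] pointing down, gripper open.
Joint ranges: [-2.81, 2.81], [-0.39, 2.02], [-1.27, 1.25], [0.06, 2.57], [-1.19, 4.33], [0.19, 2], [-2.82, 2.82]. Speed limits (rad/s): [1.89, 1.89, 2.39, 2.39, 3.01, 3.01, 3.01].

### API

Orientations are given as a 3x3 rotation matrix whose columns are the frame's x, y, z axes.
In Python, from rig import robot gives the robot as it stands. Calls block until the motion is done:
- robot.move_ptp(position, orientation): joint-space move of the TCP to a pose.
- robot.move_linear(position, velocity=0.15, frame=None, threshold=None): straight line of the TCP; frame=None keeps the orientation; velocity is the mean speed in m/s. With threshold (N) it stops when the force on the tool has changed by that much, and returns True; else False.
- robot.goto_joints(angles): joint-space move.
- robot.gripper_to(opening): finger opening in m; the grip force is fixed at half the most; returns when the fingers have stopped.
- robot.pause(seconds).
- robot.ik(position, orientation): joint angles nearest the present ones, or None.
- robot.get_state(): the state.
- robot.grab_frame(name): name is "scene" or "top" or "wrist"; returns the picture (400x640x3 uint8, red, green, blue); there is no depth.
- robot.camera_info(name): a dict with "fx", "fy", "cx", "cy" (pixels), "rvec" (rotation vector, rad) and "tvec" (3), from world to camera coordinates, as OpenCV has them. Camera axes: x right, y down, z forward; pixel columns grow to the right and rows downward; lengths in m; the calibration is good to about 2 mm. A picture is of the moment at which its call begins: read the wrist's pose just before it. camera_info takes no time and is no camera call; for the wrist camera it gives the pose at the moment of the call.
A pose or a line that the arm cannot do raises robot.PlanningError and nothing moves.
- robot.sign_off(): hands the job in, once; it reports no verdict.
The state is a dict: "time": time; "qpos": joint angles; "joint_vel": joint speeds; "effort": joint torques, N m; "ee_pos": TCP position; "tool_rot": TCP orientation; "force": force on the tool from outside, world axes, zero at the start; "moment": the same for the moment, N m; "opening": finger opening in m.
Only numpy, scipy, OpenCV 4.12 (cv2) and the standard library are available. Lean on these libraries where they do the work, as an engineer would, in place of code of your own. Each camera call takes 0.05 s, during which the arm holds its last target. There are 200 camera calls.

### The job

The small pine cabinet leans, so its door swings open. Give the ratchet jack beside it exactly four full strokes of its lever, each to the end stop and all the way back, pushing only the lever and not straining it against its stop. Then push or tap the wooden wedge, thin end first and lying flat on the shelf, under the raised edge to the right of the jack (as seen facing that side of the cabinet) until it stops going in, let go, and leave the balls, spike key and whistle where they are.

Things in the scene. Friction and masses are not known exactly. Their poses are not given: they have to be found in the camera images.
- lever (a joint): Steel jack lever, swings level: 0 at home to 0.90 rad at its end stop, anticlockwise seen from above. A spring brings it home when let go; pushing the knob takes 4 to 8 N. A full stroke turns the ratchet wheel one tooth. The pawl drops behind the next tooth only with the lever within 0.1 rad of home; a stroke short of 0.8 rad may not count.
- ratchet_wheel (a joint): Turn of the flat steel ratchet wheel (78 mm across, eight raised radial ribs, a dark nib on its rim, under the lever): 0 at the start, grows anticlockwise by 0.785 rad a full stroke, so 3.14 after four. It runs forwards only. Each tooth raises the cabinet's edge by 3.2 mm.
- lever_knob (a point): Middle of the lever's upright black round knob: 16 mm across, rising from the arm (16 mm wide, top 57 mm above the shelf) to 95 mm above the shelf; this point is 72 mm above the shelf (up to 3 mm more). x points along the arm, away from the pivot. It moves on a circle of radius 120 mm about lever_pivot.
- lever_pivot (a point): Point on the lever's upright turning axis at the knob's height. The jack is fixed; its steel foot is 100 x 90 mm.
- gap_edge (a point): Where the wedge goes: a point on the axis of the cabinet's lower edge (10 mm round, 300 mm long; its underside is 5 mm below), 130 mm along from the jack. x runs along the edge away from the jack, y into the gap (180 mm deep). Underside 4 to 8 mm above the shelf at the start, 17 to 20 mm after four strokes, differing each time. The wall above is upright, 200 mm high.
- wedge_heel (a point): On the loose pale wooden wedge (200 mm long, 40 mm wide, flat underside, 30 mm thick at the heel, falling evenly to 4 mm at the toe; 60 to 130 g): the place to grip, 20 mm in from the thick heel end, on its centre line, half-way up (13.7 mm). x points along the wedge to the thin toe (180 mm away), y across it, z up.
- wedge_face: The wedge's sloping top face: origin at its middle, 17 mm above the underside, 80 mm further to the toe than wedge_heel; x runs down the slope to the toe, z is square to the slope, y across.
- ball0: Red cricket ball 72 mm across, in a grey plastic cradle that is fixed to the shelf; origin at its centre. Leave alone.
- ball1: The other red ball in the cradle, likewise. Leave alone.
- spike_key: T-shaped steel spike key, 110 mm long, 70 mm across its bar, 9 mm thick, lying flat. Leave alone.
- whistle: White plastic whistle, 45 mm long, 22 mm high. Leave alone.
Not all that is in view belongs to the job. There is more than one size of the part that bears wedge_heel; the job needs the middle-sized.

How it is judged:
On the way, in this order (a step that is already met when the one before it is completed fails the run):
1. the ratchet wheel stands four teeth on and the lever is back home (value of joint ratchet_wheel between 3.02 and 3.26 rad and value of joint lever below 0.12 rad), for 0.2 s.
2. the wedge is in under the edge, tight (all of step 1 and z of gap_edge in the frame of wedge_face between 0 and 0.0058 m and x of gap_edge in the frame of wedge_face between -0.085 and 0.085 m and y of gap_edge in the frame of wedge_face between -0.045 and 0.045 m and angle between the x axis of wedge_face and the y axis of gap_edge, either way round below 0.45 rad and height (world z) of wedge_face below 0.022 m), for 0.3 s.
At the end, for the whole second after the job is handed in: The ratchet wheel stands four teeth on (3.02 to 3.26 rad) with the lever home (below 0.12 rad); the wedge lies flat on the shelf under the cabinet's edge, toe inwards within 0.45 rad of square, within 45 mm of gap_edge sideways, its sloping face within 0.8 mm of the edge (tight), and at rest (all of step 2 and linear speed of wedge_face below 0.02 m/s); the robot touches nothing.
It fails at once if the ratchet is driven past four teeth (value of joint ratchet_wheel above 3.5 rad).
It fails at once if the lever is strained (over 40 N) (contact force between the arm and lever above 40 N).
It fails at once if the ratchet wheel is turned directly (contact force between the arm and ratchet_wheel above 2 N).
It fails at once if a ball, the spike key or the whistle is disturbed (moved over 20 mm) (distance of any of ball0, ball1, spike_key, whistle from where it was at the start of the episode above 0.02 m).
It also fails if it takes over 72 s, if anything falls off the work surface, if the arm or the gripper's body presses on something with over 40 N, if the wrist force passes 120 N, or if a joint passes its speed limit or range.

## Working session

There is one attempt and no reset: what is moved stays moved. The work goes in short steps, each a Python script; the robot and the scene stay as the last script left them, time stands still between calls to the robot, and variables do not carry over. Pictures are saved under pics/ and viewed, about 8 in all and at most 12, crops included, and the job is handed in when it is done.

```bash
mkdir -p pics; cat > h.py <<'E'
import numpy as np, cv2
from rig import robot
def cam(n):
    i=robot.camera_info(n); R=cv2.Rodrigues(np.array(i["rvec"],float))[0]; t=np.array(i["tvec"],float).ravel()
    return i,R,t
def ray(c,u,v,z):
    i,R,t=c; d=R.T@np.array([(u-i["cx"])/i["fx"],(v-i["cy"])/i["fy"],1.]); o=-R.T@t
    return o+d*(z-o[2])/d[2]
def proj(c,p):
    i,R,t=c; q=R@np.array(p,float)+t
    return np.array([i["fx"]*q[0]/q[2]+i["cx"],i["fy"]*q[1]/q[2]+i["cy"]])
def save(n,f):
    im=robot.grab_frame(n); cv2.imwrite("pics/"+f,im[:,:,::-1]); return im
E
python3 - <<'E'
from h import *
for n in("scene","top"):
    save(n,n+"0.png"); c=cam(n); print(n,c[0],-c[1].T@c[2])
print(robot.get_state()["tool_rot"],robot.get_state()["time"])
E
```

```text
scene {'fx': 391.6017284351942, 'fy': 391.6017284351942, 'cx': 325.109798001198, 'cy': 195.01177008472916, 'rvec': array([ 1.61855244,  2.19371169, -0.63726024]), 'tvec': array([ 0.22918136, -0.33188428,  1.18480121])} [0.94787176 0.04467819 0.81606872]
top {'fx': 387.6834815183427, 'fy': 387.6834815183427, 'cx': 316.0553933205574, 'cy': 197.67072387829126, 'rvec': array([ 2.16908021, -2.20389275,  0.11966251]), 'tvec': array([-0.09018973,  0.48164672,  0.94645415])} [ 0.39524666 -0.07643898  0.98682844]
[[-9.57437007e-01  2.88642206e-01 -2.34859273e-04]
 [ 2.88642292e-01  9.57436453e-01 -1.03231891e-03]
 [-7.31079790e-05 -1.05617065e-03 -9.99999440e-01]] 0.1
```

View pics/top0.png

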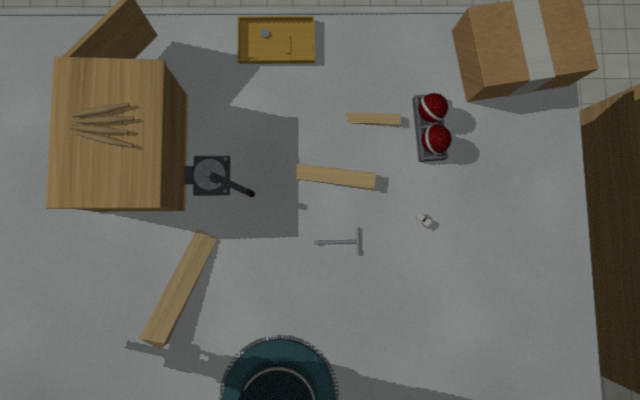

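View pics/scene0.png

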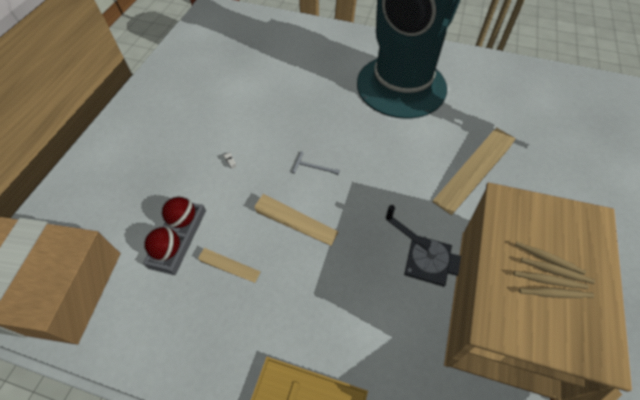

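Top view: jack with wheel at about (210,175), knob at (250,192), cabinet wall foot near column 187. The three wedges are small (373,119), middle (336,177) and large (180,290). The scene view shows the middle wedge's blunt end at (262,203), so its toe points to the cabinet. I'll zoom in on the details next.

```bash
python3 - <<'E'
from h import *
t=cv2.imread("pics/top0.png"); s=cv2.imread("pics/scene0.png")
def crop(im,x,y,w,h,k): return cv2.resize(im[y:y+h,x:x+w],None,fx=k,fy=k,interpolation=cv2.INTER_CUBIC)
a=crop(t,150,90,130,130,3); 
a=crop(t,150,100,130,95*1,3); a=crop(t,140,60,130,150,4); b=crop(s,380,190,100,150,4)
cv2.imwrite("pics/z1.png",np.clip(np.hstack([a[:600,:400],b[:600,:400]]).astype(float)*1.6,0,255))
for n,im,(x,y,w,h) in(("top",t,(285,150,105,45)),("scene",s,(245,185,100,65)),("top",t,(340,105,70,25)),("top",t,(130,225,95,130))):
    c=cam(n); hsv=cv2.cvtColor(im,cv2.COLOR_BGR2HSV)[y:y+h,x:x+w]
    m=cv2.inRange(hsv,(8,60,60),(30,255,255)); cs=cv2.findContours(m,0,2)[0]; k=max(cs,key=cv2.contourArea)+[x,y]
    r=cv2.boxPoints(cv2.minAreaRect(k)); ap=cv2.approxPolyDP(k,2.5,True)[:,0]
    P=np.array([ray(c,*p,.017)[:2] for p in r]); print(n,ap.tolist()); print(P.round(3).tolist(),np.linalg.norm(P-np.roll(P,1,0),axis=1).round(3))
E
```

```text
top [[297, 164], [296, 178], [373, 188], [374, 173]]
[[0.528, -0.045], [0.57, -0.051], [0.542, -0.25], [0.5, -0.243]] [0.2   0.042 0.201 0.042]
scene [[256, 203], [258, 212], [331, 244], [337, 233], [265, 195]]
[[0.545, -0.252], [0.496, -0.251], [0.542, -0.043], [0.587, -0.05]] [0.206 0.049 0.212 0.045]
top [[347, 114], [347, 122], [400, 123], [399, 114]]
[[0.673, -0.179], [0.704, -0.182], [0.695, -0.319], [0.664, -0.316]] [0.137 0.031 0.138 0.031]
top [[198, 229], [139, 338], [157, 347], [166, 343], [216, 240]]
[[0.146, 0.335], [0.413, 0.204], [0.383, 0.146], [0.117, 0.278]] [0.064 0.297 0.066 0.296][ WARN:0@0.671] global loadsave.cpp:1063 imwrite_ Unsupported depth image for selected encoder is fallbacked to CV_8U.
```

View pics/z1.png

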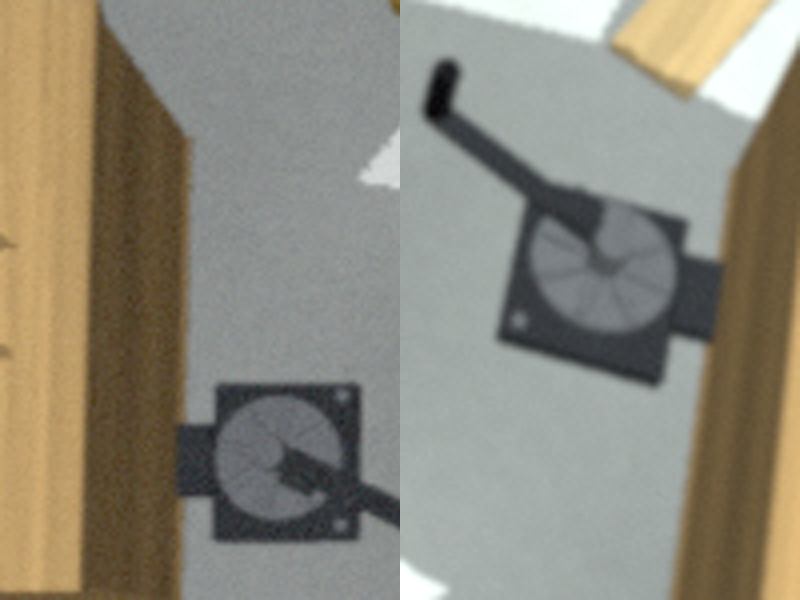

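The zoom shows the wheel centre at top px (209.5,174) and scene px (431,257). The wall's lower edge runs from top px (187,94) to (185.5,202). Now to triangulate and take a wrist view.

```bash
cat >> h.py <<'E'
def tri(obs):
    A=[];b=[]
    for (i,R,t),u,v in obs:
        d=R.T@np.array([(u-i["cx"])/i["fx"],(v-i["cy"])/i["fy"],1.]); d/=np.linalg.norm(d); o=-R.T@t
        M=np.eye(3)-np.outer(d,d); A.append(M); b.append(M@o)
    return np.linalg.solve(sum(A),sum(b))
def down(yx,yy):
    y=np.array([yx,yy,0.])/np.hypot(yx,yy); z=np.array([0,0,-1.]); return np.column_stack([np.cross(y,z),y,z])
E
python3 - <<'E'
from h import *
T,S=cam("top"),cam("scene")
w=tri([(T,209.2,173.9),(S,430.4,256.6)]); print("wheel",w,proj(T,w),proj(S,w))
t=cv2.cvtColor(cv2.imread("pics/top0.png"),6)
s=cv2.cvtColor(cv2.imread("pics/scene0.png"),6)
m=(t[180:205,236:262]<45).astype(np.uint8); ys,xs=np.nonzero(m); print("knob top mask",xs.min()+236,xs.max()+236,ys.min()+180,ys.max()+180,len(xs),t[186:200,243:260].tolist()[::3])
print("knobtop scene",ray(S,391.5,207,.092),"bottom",ray(S,389,217.5,.057))
print("knobtop top",ray(T,251,192,.092))
for p in((187,94),(185.4,202)): print("edge top",ray(T,*p,.008))
for p in((462.7,233.5),(448.5,338.5)): print("edge scene",ray(S,*p,.008))
R=down(1,0); q=[w[0]+.0,w[1]-.13,.32]
print(robot.ik(q,R), robot.ik(q,-R*[1,1,-1]))
try: robot.move_ptp(q,R)
except robot.PlanningError as e: print(e)
i=robot.camera_info("wrist"); save("wrist","w1.png"); C=cam("wrist"); print(-C[1].T@C[2],C[1][2],robot.get_state()["time"])
print("wheel in wrist",proj(C,w))
np.savez("c1.npz",R=C[1],t=C[2])
E
```

```text
wheel [0.54372983 0.16813646 0.02224693] [209.16612303 173.90398649] [430.36111321 256.59820468]
knob top mask 236 254 184 196 112 [[64, 78, 84, 84, 87, 86, 85, 86, 84, 87, 87, 85, 86, 83, 85, 86, 83], [30, 37, 35, 29, 33, 31, 43, 47, 66, 83, 88, 85, 85, 83, 83, 86, 85], [29, 34, 33, 22, 21, 16, 18, 8, 11, 16, 25, 55, 72, 83, 83, 88, 87], [86, 82, 79, 72, 60, 39, 23, 7, 4, 16, 18, 46, 77, 86, 84, 89, 86], [91, 89, 88, 86, 88, 87, 85, 86, 83, 83, 86, 88, 85, 87, 87, 85, 89]]
knobtop scene [0.48868839 0.05922137 0.092     ] bottom [0.49491627 0.06019888 0.057     ]
knobtop top [0.48942469 0.05394117 0.092     ]
edge top [0.7546849  0.23009605 0.008     ]
edge top [0.47539925 0.23066732 0.008     ]
edge scene [0.45666287 0.2330717  0.008     ]
edge scene [0.70150369 0.2319863  0.008     ]
[-0.69038965  0.22780319  0.67200321  1.7094472  -0.14840949  1.25594424
  0.01516636] [ 0.73005485  0.36032052 -1.08311098  1.66595383  0.32781777  1.31462865
  2.73055669]
[0.54458674 0.10918113 0.48087926] [ 3.19887778e-04 -2.47563785e-01 -9.68871545e-01] 2.55
wheel in wrist [315.33918065  65.79879804]
```

View pics/w1.png

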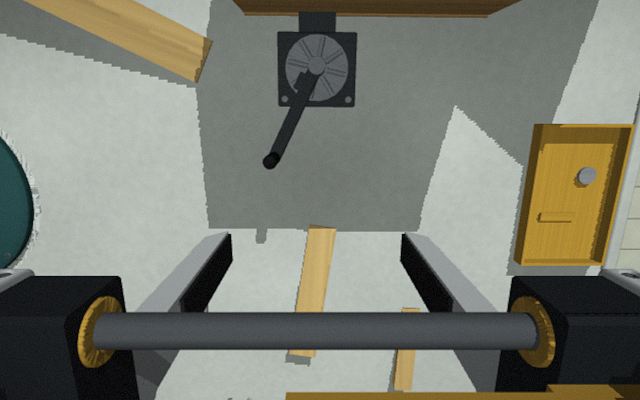

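The wrist view shows the wheel hub at (316.5,66), which matches the prediction of (315,66). The knob top is at about (269,159). The middle wedge lies at (325,228) to (302,355), and its end near the jack is nearer the cabinet. I'll refine the knob from this view, then position behind it.

```bash
python3 - <<'E'
from h import *
d=np.load("c1.npz"); C=(robot.camera_info("wrist"),d["R"],d["t"])
g=cv2.cvtColor(cv2.imread("pics/w1.png"),6)
m=(g[140:175,255:290]<28).astype(np.uint8); ys,xs=np.nonzero(m); print(xs.min()+255,xs.max()+255,ys.min()+140,ys.max()+140,len(xs))
n,l,st,ce=cv2.connectedComponentsWithStats(m); print(st[1:].tolist(),(ce[1:]+[255,140]).tolist())
for r in g[150:172:2,260:282]: print(r.tolist())
print("piv",ray(C,316.5,66,.03),ray(C,316.5,66,.025)); 
for z in(.095,.072): print("knob",ray(C,269.5,158.5,z))
E
```

```text
263 286 144 168 204
[[31, 4, 1, 1, 1], [30, 6, 1, 1, 1], [28, 9, 2, 3, 3], [8, 11, 18, 18, 198], [27, 13, 1, 1, 1]] [[286.0, 144.0], [285.0, 146.0], [283.3333333333333, 150.0], [271.35353535353534, 159.82828282828282], [282.0, 153.0]]
[117, 120, 117, 123, 122, 119, 123, 118, 120, 118, 85, 41, 39, 35, 39, 38, 37, 37, 40, 39, 45, 34]
[119, 114, 115, 117, 122, 120, 120, 119, 120, 86, 34, 19, 18, 16, 8, 13, 29, 35, 36, 37, 39, 38]
[118, 118, 118, 115, 121, 127, 118, 111, 66, 14, 7, 0, 8, 6, 8, 4, 8, 0, 21, 36, 37, 34]
[120, 119, 118, 124, 117, 82, 34, 10, 16, 18, 18, 24, 16, 9, 12, 5, 15, 3, 10, 13, 24, 44]
[118, 118, 118, 97, 45, 12, 21, 24, 22, 23, 26, 27, 27, 17, 12, 9, 7, 9, 0, 1, 42, 99]
[121, 122, 90, 33, 17, 14, 25, 22, 20, 22, 21, 25, 23, 20, 14, 22, 10, 9, 3, 32, 95, 122]
[120, 121, 82, 23, 20, 23, 23, 26, 24, 21, 26, 20, 24, 17, 19, 12, 8, 15, 63, 103, 127, 120]
[116, 123, 107, 56, 16, 18, 20, 28, 17, 16, 10, 15, 17, 20, 13, 3, 44, 106, 122, 118, 120, 120]
[121, 118, 124, 100, 59, 14, 12, 15, 13, 17, 18, 18, 13, 2, 18, 76, 115, 124, 118, 116, 116, 118]
[120, 121, 120, 119, 124, 103, 69, 35, 24, 18, 23, 28, 48, 71, 106, 120, 121, 115, 119, 118, 114, 115]
[120, 116, 120, 119, 119, 118, 122, 123, 123, 121, 122, 122, 119, 121, 121, 120, 117, 118, 118, 115, 116, 118]
piv [0.54517269 0.16690945 0.03      ] [0.54517919 0.16754962 0.025     ]
knob [0.49244264 0.061162   0.095     ]
knob [0.48933464 0.05829987 0.072     ]
```

```bash
cat >> h.py <<'E'
piv=np.array([.5452,.167]); phi0=np.arctan2(-.899,-.437); Z=.084
def pp(a,off,z=Z):
    f=phi0+a; r=np.array([np.cos(f),np.sin(f)]); t=np.array([-r[1],r[0]])
    return [*(piv+.12*r-off*t),z], down(*(SG*r))
SG=-1
def ang():
    p=np.array(robot.get_state()["ee_pos"][:2])-piv; L=np.hypot(*p); return np.arctan2(p[1],p[0])-phi0, L
def stroke():
    p,R=pp(0,.020); robot.move_linear(p,.06,R)
    for a in(.3,.6,.8):
        p,R=pp(a,.0165); st=robot.move_linear(p,.08,R,threshold=18)
        if st: print("early stop at",a); break
    F=np.array(robot.get_state()["force"]); p,R=pp(1.0,.0165); st=robot.move_linear(p,.03,R,threshold=8)
    s=robot.get_state(); a,L=ang(); print("stop",st,"lever angle",round(a+np.arctan(.0165/.12),3),"F pre",F.round(1),"F",np.round(s["force"],1),"t",s["time"])
    for a in(.6,.3,0): p,R=pp(a,.0165); robot.move_linear(p,.12,R)
    p,R=pp(0,.032); robot.move_linear(p,.08,R)
    print("back F",np.round(robot.get_state()["force"],1),robot.get_state()["time"])
E
python3 - <<'E'
from h import *
import h
for sg in(-1,1):
    h.SG=sg
    for a,o in((0,.035),(1,.0165)):
        p,R=pp(a,o); q=robot.ik(p,R); print(sg,a,None if q is None else np.round(q,2))
h.SG=-1
robot.gripper_to(0.0)
p,R=pp(0,.035,.16); robot.move_ptp(p,R)
p,R=pp(0,.035); robot.move_linear(p,.12,R)
stroke()
save("top","t1.png"); save("scene","s1.png");save("wrist","w2.png"); print(robot.get_state()["time"])
t=cv2.imread("pics/top0.png"),cv2.imread("pics/top0.png")
def c(f,x,y): return cv2.resize(cv2.imread("pics/"+f)[y:y+65,x:x+65],(390,390),interpolation=2)
cv2.imwrite("pics/z2.png",cv2.convertScaleAbs(np.hstack([c("scene0.png",385,200),c("s1.png",385,200)]),alpha=1.6))
E
```

```text
-1 0 [-0.59  0.37  0.42  2.12 -0.23  0.69  1.11]
-1 1 [-0.32  0.54  0.23  1.8  -0.16  0.81  2.1 ]
1 0 [-0.92  0.47  0.85  2.13 -0.52  0.75 -1.76]
1 1 [-0.64  0.63  0.67  1.81 -0.5   0.87 -0.76]
stop True lever angle 0.874 F pre [-6.2  0.3  0.1] F [-6.1 -2.4  5.3] t 8.3417
back F [ 0.3  0.8 -0.8] 10.0333
10.1833
```

View pics/z2.png

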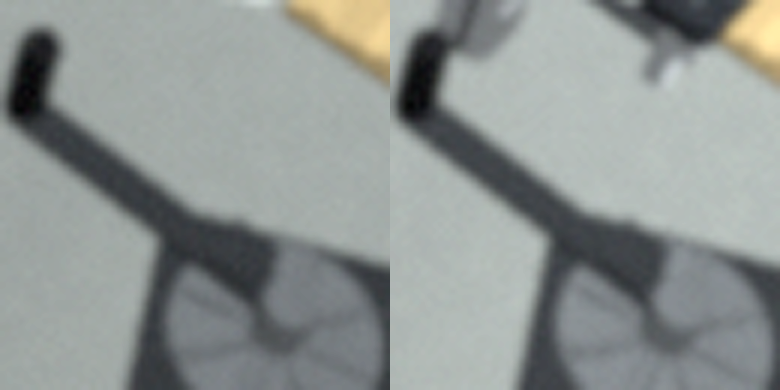

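The lever is back home after the stroke. The ribs look the same after one tooth, so I'll check the count by how far the cabinet moved and by the rim nib.

```bash
python3 - <<'E'
import cv2,numpy as np
for a,b,(x,y,w,h) in(("top0","t1",(65,90,90,80)),("scene0","s1",(500,230,100,80)),("top0","t1",(440,20,120,70)),("scene0","s1",(20,240,80,60))):
    f=lambda n: cv2.cvtColor(cv2.imread(f"pics/{n}.png"),6)[y:y+h,x:x+w].astype(np.float32)
    A,B=f(a),f(b); print(cv2.phaseCorrelate(A,B,cv2.createHanningWindow((w,h),5)))
def c(f,x,y,s=45): return cv2.resize(cv2.imread("pics/"+f)[y:y+s,x:x+s],(390,390),interpolation=2)
R=[np.hstack([c("top0.png",188,153),c("t1.png",188,153)])]
cv2.imwrite("pics/z3.png",cv2.convertScaleAbs(np.hstack([c("top0.png",188,153),c("t1.png",188,153)]),alpha=2.2))
for n,(x,y) in(("top",(188,153)),("scene",(405,230))):
    f=lambda m: cv2.GaussianBlur(cv2.cvtColor(cv2.imread(f"pics/{m}.png"),6)[y:y+50,x:x+55].astype(np.float32),(3,3),0)
    D=f("t1" if n=="top" else "s1")-f(n+"0"); D[abs(D)<10]=0; ys,xs=np.nonzero(D); print(n,[(a+x,b+y,int(D[b,a])) for a,b in zip(xs,ys)][:40])
E
```

```text
((-2.050145713776651, -0.2547061598696132), 0.7573447423511082)
((2.194779864428206, 0.06496579410165992), 0.7644565675258637)
((0.0815702316608764, -0.015405195404071037), 0.9399597666881703)
((0.003910922908069381, 0.051235058230435726), 1.0913848447799683)
top [(np.int64(190), np.int64(153), 12), (np.int64(191), np.int64(153), 14), (np.int64(192), np.int64(153), 14), (np.int64(193), np.int64(153), 13), (np.int64(194), np.int64(153), 13), (np.int64(195), np.int64(153), 14), (np.int64(196), np.int64(153), 15), (np.int64(197), np.int64(153), 15), (np.int64(198), np.int64(153), 14), (np.int64(199), np.int64(153), 14), (np.int64(200), np.int64(153), 15), (np.int64(201), np.int64(153), 15), (np.int64(202), np.int64(153), 14), (np.int64(203), np.int64(153), 13), (np.int64(204), np.int64(153), 14), (np.int64(205), np.int64(153), 15), (np.int64(206), np.int64(153), 15), (np.int64(207), np.int64(153), 15), (np.int64(208), np.int64(153), 15), (np.int64(209), np.int64(153), 14), (np.int64(210), np.int64(153), 14), (np.int64(211), np.int64(153), 15), (np.int64(212), np.int64(153), 15), (np.int
[... 1361 characters left out ...]
int64(230), 11), (np.int64(434), np.int64(230), 11), (np.int64(435), np.int64(230), 10), (np.int64(436), np.int64(230), 11), (np.int64(437), np.int64(230), 11), (np.int64(438), np.int64(230), 12), (np.int64(439), np.int64(230), 11), (np.int64(440), np.int64(230), 11), (np.int64(441), np.int64(230), 11), (np.int64(442), np.int64(230), 11), (np.int64(443), np.int64(230), 10), (np.int64(444), np.int64(230), 11), (np.int64(445), np.int64(230), 11), (np.int64(446), np.int64(230), 11), (np.int64(447), np.int64(230), 11), (np.int64(448), np.int64(230), 11), (np.int64(449), np.int64(230), 11), (np.int64(450), np.int64(230), 11), (np.int64(451), np.int64(230), 10), (np.int64(452), np.int64(230), 11)]
```

View pics/z3.png

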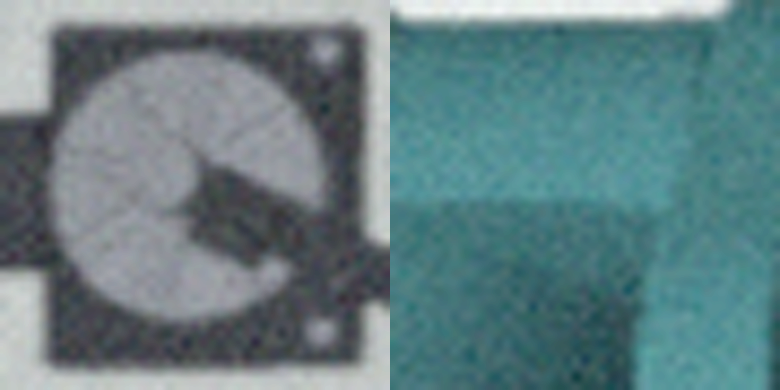

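The cabinet shifted 2.05 px (top) and 2.19 px (scene), and the background stayed still, so tooth one counted. In the last crop the arm hides the jack in the second picture. Three more strokes follow, checking the shift after each.

```bash
sed -i 's/threshold=8)/threshold=11)/' h.py; python3 - <<'E'
from h import *
def f(im): return cv2.cvtColor(im,cv2.COLOR_RGB2GRAY)[230:310,500:600].astype(np.float32)
A=f(cv2.imread("pics/scene0.png")[:,:,::-1]); prev=2.19
for k in(2,3,4):
    stroke(); robot.pause(.2)
    d=cv2.phaseCorrelate(A,f(save("scene",f"s{k}.png")),cv2.createHanningWindow((100,80),5))[0]; print(k,d)
    if not 1.3<d[0]-prev<3.2: print("CHECK"); break
    prev=d[0]
E
```

```text
stop True lever angle 0.874 F pre [-6.   0.4  0.6] F [-5.4 -2.6  3.9] t 12.7333
back F [ 0.5 -1.   1.3] 14.425
2 (4.748496670663108, 0.212855916753675)
stop True lever angle 0.874 F pre [-4.9 -0.1  1. ] F [-5.2 -2.5  3.8] t 17.225
back F [-0.3 -0.9  0.3] 18.9167
3 (7.4235788903780815, 0.7007185479427633)
stop True lever angle 0.874 F pre [-5.   0.3  0.6] F [-5.  -3.   5.6] t 21.7167
back F [-0.4 -0.5 -0.1] 23.4083
4 (9.455348552193286, 0.23374234828938256)
```

All four strokes counted: the shifts were 2.2, 4.7, 7.4 and 9.5 px, and the stop came at the same angle each time. Next is the wedge grasp. I'll check which tool flip keeps the wrist camera away from the wall.

```bash
cat >> h.py <<'E'
d=np.array([.028,.1965]); d/=np.hypot(*d); heel=np.array([.549,-.048])-.1785*d
Rg=down(-d[1],d[0]); Rp=down(-1,0); gap=np.array([.674,.231])
E
python3 - <<'E'
from h import *
print(heel)
for p,R in(([*heel,.12],Rg),([*heel,.023],Rg),([gap[0],.02,.03],Rp),([gap[0],.17,.023],Rp),([gap[0],.17,.023],down(1,0))):
    q=robot.ik(p,R); print(None if q is None else np.round(q,2))
print(np.round(robot.get_state()["qpos"],2))
p=robot.get_state()["ee_pos"]; robot.move_linear([p[0],p[1],.17],.2)
robot.gripper_to(.09)
q=robot.ik([*heel,.14],Rg)
if q is not None:
    robot.move_ptp([*heel,.14],Rg)
    save("wrist","w3.png"); C=cam("wrist"); print(-C[1].T@C[2])
    for s in(-.02,.18):
        for w in(-.02,.02): print("corner",s,w,proj(C,[*(heel+s*d+w*np.array([-d[1],d[0]])),.03 if s<0 else .004]).round())
print(robot.get_state()["time"])
E
```

```text
[ 0.52381924 -0.22471497]
[ 1.14  0.71 -1.09  1.82  0.72  1.07  2.78]
[ 1.02  0.8  -0.91  1.86  0.81  0.9   2.72]
[ 0.51  0.93 -0.91  1.58  0.82  1.05  2.51]
[-0.22  0.76 -0.11  1.54  0.1   0.84  2.78]
[-0.69  0.85  0.61  1.56 -0.58  0.91  0.12]
[-0.59  0.37  0.43  2.12 -0.24  0.7   1.12]
[ 0.51487906 -0.29600965  0.30102678]
corner -0.02 -0.02 [293. 182.]
corner -0.02 0.02 [342. 182.]
corner 0.18 -0.02 [298. 370.]
corner 0.18 0.02 [337. 370.]
28.2
```

View pics/w3.png

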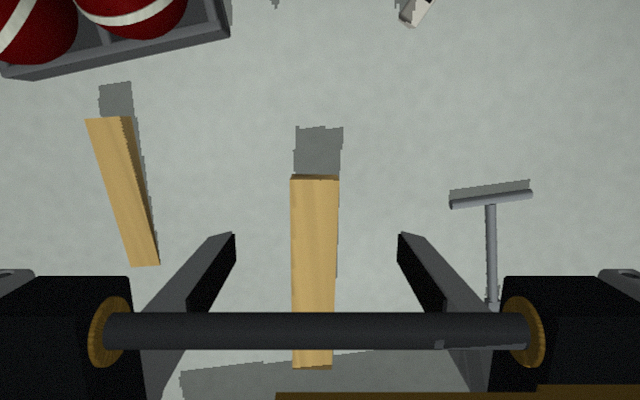

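The heel corners are at (290,178) and (339,178), within 4 px of prediction, with the thick end at the top as expected. Next: grasp, carry to the gap and insert with a force stop.

```bash
python3 - <<'E'
from h import *
robot.move_linear([*heel,.023],.12)
robot.gripper_to(.02); print("opening",robot.get_state()["opening"],robot.get_state()["ee_pos"])
robot.move_linear([*heel,.030],.1)
try: robot.move_linear([gap[0],.02,.030],.18,Rp)
except robot.PlanningError as e: print("lin",e); robot.move_ptp([gap[0],.02,.035],Rp)
print(np.round(robot.get_state()["qpos"],2))
save("wrist","w4.png"); save("top","t4.png"); save("scene","s5.png")
s=robot.get_state(); print(s["ee_pos"],s["opening"],s["time"])
def c(f,x,y,w,h): return cv2.resize(cv2.imread("pics/"+f)[y:y+h,x:x+w],(400,400),interpolation=2)
cv2.imwrite("pics/z4.png",np.hstack([c("t4.png",160,40,180,180),c("s5.png",290,200,200,200)]))
E
```

```text
opening 0.04002540613206392 [ 0.52384341 -0.22468714  0.02300349]
[ 0.53  0.95 -0.94  1.58  0.85  1.07  2.49]
[0.67391214 0.01921728 0.03001305] 0.03976107874294601 32.2917
```

View pics/z4.png

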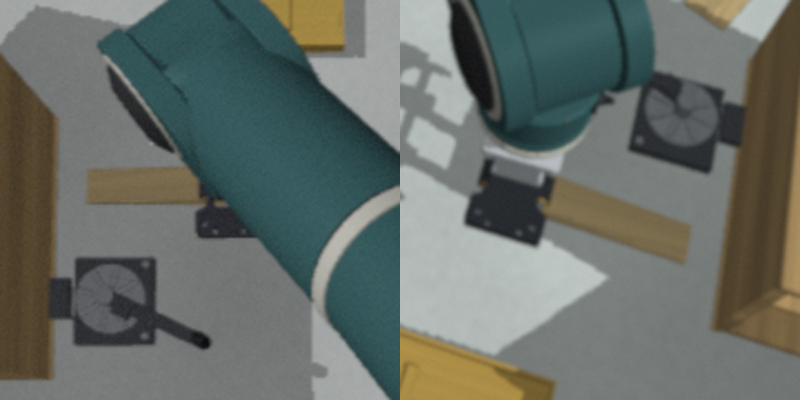

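The wedge is held square and 128 mm from the jack, with its toe about 12 mm short of the wall. The wrist housing at (100–180, 40–150) leans toward the cabinet. So I'll insert only part way with this grasp, let go, then push the heel with closed, tilted-back fingers.

```bash
cat >> h.py <<'E'
def tilt(a):  # jaws along +x, tool z leaning forward to +y by a
    y=np.array([1.,0,0]); z=np.array([0,np.sin(a),-np.cos(a)]); return np.column_stack([np.cross(y,z),y,z])
E
python3 - <<'E'
from h import *
x=gap[0]
robot.move_linear([x,.02,.0225],.1)
print("ins",robot.move_linear([x,.09,.0225],.08,threshold=12),robot.get_state()["ee_pos"],np.round(robot.get_state()["force"],1))
robot.gripper_to(.07); robot.move_linear([x,.09,.10],.2)
R=tilt(.3); p=np.array([x,.045,.05])
for q in([x,.02,.12],[x,.03,.035],[x,.14,.035]): k=robot.ik(q,R); print(None if k is None else np.round(k,2))
robot.gripper_to(0); robot.move_ptp([x,.02,.14],R)
print(np.round(robot.get_state()["qpos"],2))
im=save("wrist","w5.png"); save("top","t5.png"); print(robot.get_state()["time"])
E
```

```text
ins False [0.67407777 0.08944581 0.02239455] [ 0.4  0.4 -1.2]
[ 0.39  0.68 -0.48  1.55 -0.    0.97  0.01]
[ 0.36  0.79 -0.46  1.59  0.03  0.83  0.  ]
[ 0.2   0.78 -0.46  1.59  0.03  0.78 -0.15]
[ 0.39  0.66 -0.49  1.54 -0.01  1.    0.  ]
38.15
```

View pics/w5.png

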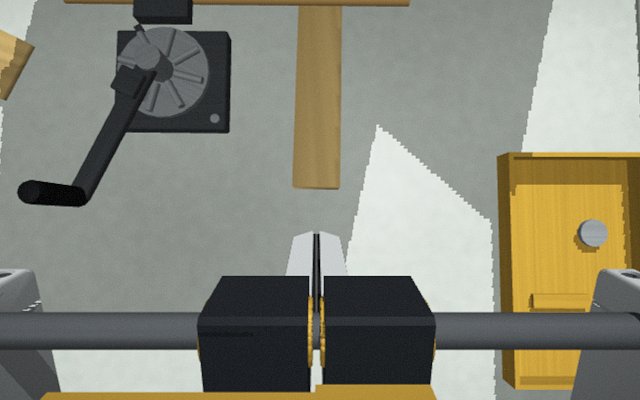

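The wedge lies centred ahead of the fingers, with its toe under the edge, its heel at (317,188) and the lever home. Now pushing its heel.

```bash
python3 - <<'E'
from h import *
x=gap[0]
robot.move_linear([x,.03,.030],.12)
F0=np.array(robot.get_state()["force"])
def push(to,v,th):
    r=robot.move_linear([x,to,.030],v,threshold=th); robot.pause(.15); s=robot.get_state(); y=s["ee_pos"][1]
    print(r,"y",round(y,4),"heel~",round(y+.0133,4),"dF",np.round(np.array(s["force"])-F0,1),s["time"])
push(.165,.05,12)
push(.165,.03,12)
save("scene","s6.png"); save("top","t6.png");save("wrist","w6.png")
E
```

```text
True y 0.1361 heel~ 0.1494 dF [ 1.5 -1.4  2.4] 41.2667
True y 0.1362 heel~ 0.1495 dF [ 0.5 -1.7  2.2] 41.725
```

View pics/w6.png

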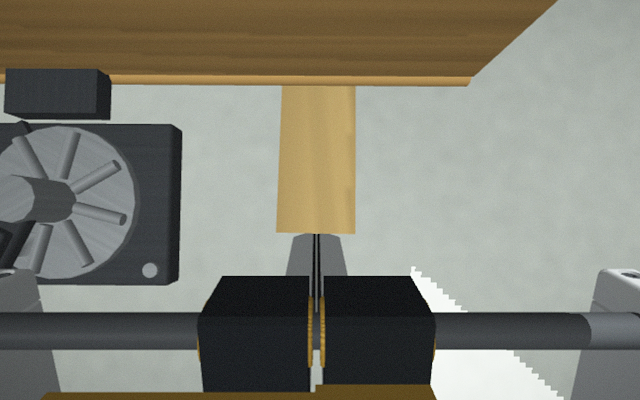

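The wedge is under the edge, straight, and stopped at about 116 mm in, where it is 19 mm thick. That fits the 17–20 mm gap. One firmer nudge to confirm, then back off.

```bash
python3 - <<'E'
from h import *
x=gap[0]
r=robot.move_linear([x,.165,.030],.03,threshold=20); print(r,robot.get_state()["ee_pos"])
robot.move_linear([x,.06,.030],.12); robot.move_linear([x,.02,.16],.15); robot.pause(.3)
f=lambda im: cv2.cvtColor(im,6)[230:310,500:600].astype(np.float32)
im=save("scene","s7.png"); A=f(cv2.imread("pics/scene0.png"))
for n in("s4","s7"): print(n,cv2.phaseCorrelate(A,f(cv2.imread(f"pics/{n}.png")),cv2.createHanningWindow((100,80),5))[0])
save("wrist","w7.png"); print(robot.get_state()["time"])
c=lambda g,x,y,w,h: cv2.resize(g[y:y+h,x:x+w],(400,400),interpolation=2)
cv2.imwrite("pics/z7.png",np.hstack([c(cv2.imread("pics/s7.png"),300,180,220,220),cv2.resize(cv2.imread("pics/w7.png"),(400,400))]))
E
```

```text
True [0.67424849 0.13635595 0.02849504]
s4 (9.739642784035269, 0.1893514197040176)
s7 (9.685189529686888, 0.34261858686231506)
44.475
```

View pics/z7.png

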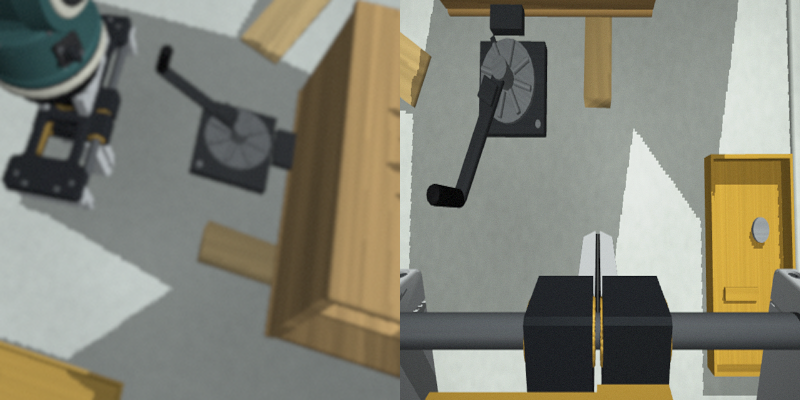

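The wedge sits straight under the edge to the right of the jack. The lever is home, the arm is clear, and the cabinet is still where stroke four left it.

```bash
python3 -c "
from rig import robot
robot.sign_off(); print(robot.get_state()['time'])"
```

```text
the job is handed in; nothing more can be done
the job is handed in; nothing more can be done
```

I gave the jack four full strokes, pushed the middle-sized wedge under the edge to the right of it until it stopped, backed the arm clear and handed the job in. The robot clock read 44.5 s at my last reading before that.

- **Strokes:** Each one ended at the same point, about 0.87 rad by my estimate rather than 0.90. I put that down to uncertainty in the finger offset. The lever came home each time, and the cabinet's shift in the scene camera grew one step per stroke (2.2, 4.7, 7.4, 9.5 px). I could not read the wheel's nib, so the count of four rests on those shifts.
- **Wedge:** It stopped with its heel at about y = 0.149 m, roughly 116 mm in, where it is about 19 mm thick. That fits the expected 17–20 mm gap. Further pushes stopping at 12 N and 20 N moved it less than 0.3 mm. I did not measure the 0.8 mm tightness directly.
- **Last pictures:** The wedge was straight under the edge, the lever was home, and the cabinet was still where the fourth stroke left it (within 0.1 px). The arm never went near the balls, spike key or whistle, but I did not measure their positions again at the end.

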